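# Sort paint pots into their size-matched wooden stands

### The job

Four screw-top paint pots of different sizes stand on the worktop among four round wooden stands, also of four sizes. Put every pot into the stand of matching size rank - largest pot in the largest stand, and so on down to smallest in smallest - sitting flat inside the rim. Keep the pots upright all the time and leave the little glass oil bottle where it stands.

Things in the scene. Friction and masses are not known exactly. Their poses are not given: they have to be found in the camera images.
- pot_largest: Closed round screw-top paint pot, the largest of the four: 60 mm diameter, 75 mm tall, off-white with an off-white lid; about 80 g, loose, standing upright on the worktop. Origin: centre of its underside; z up through the lid. Grip it round the body from above, any yaw.
- pot_second: Closed round screw-top paint pot, the second largest: 52 mm diameter, 63 mm tall, dark blue with a white lid; about 80 g, loose, standing upright on the worktop. Origin: centre of its underside; z up through the lid. Grip it round the body from above, any yaw.
- pot_third: Closed round screw-top paint pot, the third largest: 44 mm diameter, 53 mm tall, dark red with a black lid; about 80 g, loose, standing upright on the worktop. Origin: centre of its underside; z up through the lid. Grip it round the body from above, any yaw.
- pot_smallest: Closed round screw-top paint pot, the smallest: 38 mm diameter, 35 mm tall, black with a white lid; about 30 g, loose, standing upright on the worktop. Origin: centre of its underside; z up through the lid. Grip it round the body from above, any yaw.
- stand_largest: Round pale-wood pot stand, a shallow dish, the largest of four: outer diameter 90 mm, recess diameter 78 mm; rim top 9 mm above the worktop, recess floor 4 mm above it. Fixed to the worktop, does not move. Origin: centre of its underside, on the worktop; z up. Yaw has no meaning.
- stand_second: Round pale-wood pot stand, a shallow dish, the second largest of four: outer diameter 78 mm, recess diameter 66 mm; rim top 9 mm above the worktop, recess floor 4 mm above it. Fixed to the worktop, does not move. Origin: centre of its underside, on the worktop; z up. Yaw has no meaning.
- stand_third: Round pale-wood pot stand, a shallow dish, the third largest of four: outer diameter 66 mm, recess diameter 57 mm; rim top 9 mm above the worktop, recess floor 4 mm above it. Fixed to the worktop, does not move. Origin: centre of its underside, on the worktop; z up. Yaw has no meaning.
- stand_smallest: Round pale-wood pot stand, a shallow dish, the smallest of four: outer diameter 58 mm, recess diameter 50 mm; rim top 9 mm above the worktop, recess floor 4 mm above it. Fixed to the worktop, does not move. Origin: centre of its underside, on the worktop; z up. Yaw has no meaning.
- oil_bottle: Small clear glass bottle with a white screw cap, not a paint pot: 48 mm diameter, 83 mm tall, 130 g, loose, standing upright among the pots. Origin: centre of its underside; z up. To be left alone.

How it is judged (in metres and radians):
At the end, for the whole second after the job is handed in: Each pot stands in the stand of its own size rank: centre within 12 mm of the stand's centre, flat on the recess floor (underside 1 to 7.5 mm above the worktop), upright within 0.08 rad, at rest; the oil bottle upright and within 20 mm of its start (horizontal distance between pot_largest and stand_largest below 0.012 m and z of pot_largest in the frame of stand_largest between 0.001 and 0.0075 m and angle between each of pot_largest, pot_second, pot_third, pot_smallest's own z axis and vertical below 0.08 rad and linear speed of each of pot_largest, pot_second, pot_third, pot_smallest below 0.02 m/s and horizontal distance between pot_second and stand_second below 0.012 m and z of pot_second in the frame of stand_second between 0.001 and 0.0075 m and horizontal distance between pot_third and stand_third below 0.012 m and z of pot_third in the frame of stand_third between 0.001 and 0.0075 m and horizontal distance between pot_smallest and stand_smallest below 0.012 m and z of pot_smallest in the frame of stand_smallest between 0.001 and 0.0075 m and distance of oil_bottle from where it was at the start of the episode below 0.02 m and angle between oil_bottle's own z axis and vertical below 0.1 rad); the robot touches nothing.
It fails at once if the largest pot tipped over (more than 0.5 rad) (angle between pot_largest's own z axis and vertical above 0.5 rad).
It fails at once if the second largest pot tipped over (more than 0.5 rad) (angle between pot_second's own z axis and vertical above 0.5 rad).
It fails at once if the third largest pot tipped over (more than 0.5 rad) (angle between pot_third's own z axis and vertical above 0.5 rad).
It fails at once if the smallest pot tipped over (more than 0.5 rad) (angle between pot_smallest's own z axis and vertical above 0.5 rad).
It fails at once if the oil bottle moved more than 20 mm from where it stood (distance of oil_bottle from where it was at the start of the episode above 0.02 m).
It also fails if it takes over 80 s, if anything falls off the work surface, if the arm or the gripper's body presses on something with over 40 N, if the wrist force passes 120 N, or if a joint passes its speed limit or range.

### The arm

A 6-joint arm with a two-finger parallel gripper is mounted at the origin on the work surface; the furniture and walls round the work are solid. World frame = base frame: x ahead of the robot, y to its left, z up, the work surface at z = 0. Lengths are in mm, angles in degrees, forces in N, time in s.
With the tool pointing down it reaches from about 350 to 850 mm from the base axis. Payload 8.1 kg.
Tool frame: the origin (TCP) lies at the very end of the fingers, on their centre line; the grasp point (between the pads) lies 19 mm behind it (r.grasp_offset is the distance from the TCP to the grasp point, in mm); z points along the fingers, y is the line along which they close (so a half turn about z gives the same grasp; the last joint's range is limited). The gripper opens to 85 mm and grips with 20 to 120 N. Pads are 22 mm wide; open, the fingers measure 114 mm over their backs; the gripper's body (76 mm by 85 mm) begins 54 mm behind the grasp point. The pads swing forward as they close: fully open they stand 13 mm farther back than shut.
Start: joints at [-74.737, 7.471, 85.268, -0, 87.261, -4.893], TCP at [206.773, -563.25, 231.292] pointing down, gripper open.
Joint ranges: [-169.43, 169.43], [-51.17, 129.36], [1.28, 143.12], [-76.62, 256.62], [0, 156.53], [-152.29, 152.29]. Speed limits (degrees/s): [136.94, 136.94, 159.86, 180, 180, 180].

### API

Orientations are given as [roll, pitch, yaw] about the fixed x, y, z axes, in that order (R = Rz(yaw) Ry(pitch) Rx(roll)).
In Python, from bench import r gives the robot as it stands.
- The arm moves only by the tool carry_out, never from a script. Its argument "commands" is a list of rows, each an object with "jaw": the finger opening in m, from 0 to 0.0854; "translation": the shift along the tool's x, y, z in m, a list of three; "spin": the turn about the tool's z in rad. A call has exactly 8 rows; each row shifts and turns the commanded pose from where the row before left it, along the tool's axes as they then stand; what a row does not reach is not made up. A row lasts 1/12 s, in which the tool goes at most 41.7 mm and 7.16 degrees, less where a joint would pass 70% of its speed; a pose out of reach is approached as far as the arm can. A call is refused whole if a number of a shift passes 0.0417 or a number of a turn 0.125, either way. A call with a gripper value outside its range is refused whole. The fingers move at their own pace and stop on an object; "squeeze" is the grip in N (left out, the last holds). Time passes only in rows, so rows that do not move let the fingers close, or fill a call up. It gives the time, the measured TCP pose, the force, the opening and the grip force at its end, in the units of the state.
- r.sense(): the state, without advancing time (a new reading comes with each control period).
- r.snapshot(name): name is "side" or "top"; returns a dict with "pixels" (480x640x3 uint8, blue, green, red), "K" (3x3 intrinsics, pixels), "dist_coeffs" ([k1, k2, p1, p2, k3] as OpenCV has them; the pictures are not rectified), "extrinsics" (4x4, takes a point from camera to world coordinates). Camera axes: x right, y down, z forward; pixel columns grow to the right and rows downward; lengths in mm; the calibration is good to about 2 mm. A picture is of the moment at which its call begins. There is no depth.
- r.hand_in(): hands the job in; it is judged then, once.
Trained networks look in a picture, given as the dict that the camera call returned (one of the last four; its "shot" number tells which), for a name from the list of things; names that differ only in an ending like _2 or _b are one class to them, and where a whole thing is asked for, a point or a joint stands for the part that bears it (a point fixed in the world has none). Each returns a list of dicts, best first, with "score" (0 to 1); they miss things now and then, are a little off and sometimes report something else, mostly with a low value. They report only what shows in the picture. A call takes as long as a camera call.
- r.spot_in(picture, target): "xy" ([column, row] in pixels, amid what is visible of it).
- r.regions_of(picture, target): "pixels" (480x640 bool, what is visible of it) and "xy" ([column, row] in pixels, amid what is visible of it).
- r.landmark_of(picture, target): "xy" ([column, row] in pixels: a listed point, or the origin of a listed thing).
The state is a dict: "time": time; "joint_pos": joint angles; "qd": joint speeds; "joint_efforts": joint torques, N m; "tool_pos": TCP position; "tcp_rot": TCP orientation; "ft_force": force on the tool from outside, world axes, zero at the start; "wrist_torque": the same for the moment, N m; "finger_gap": finger opening in mm; "grip_force": force on a finger pad.
Only numpy, scipy, OpenCV 4.12 (cv2) and the standard library are available. Lean on these libraries where they do the work, as an engineer would, in place of code of your own. Each camera call takes 0.05 s, during which the arm holds its last target. There are 200 camera calls.

## Working session

There is one attempt and no reset: what is moved stays moved. The work goes in short steps, Python scripts to look and compute and a tool call to move; the robot and the scene stay as the last step left them, time stands still between calls to the robot, and variables do not carry over. Pictures are saved under pics/ and viewed, at most 14 in all, crops included, and the job is handed in when it is done.

Besides the shell and the picture viewer there is one more tool, called after "Request:" by a JSON object that holds its "name" and its "arguments", one argument or row to a line. carry_out: Moves the arm, as the interface text tells. Its arguments: {"type":"object","properties":{"commands":{"type":"array","items":{"type":"object","properties":{"jaw":{"type":"number"},"translation":{"type":"array","items":{"type":"number"}},"spin":{"type":"number"}}}},"squeeze":{"type":"number"}},"required":["commands"]}

```bash
mkdir -p pics; ls
cat > h.py <<'E'
import numpy as np, cv2
from bench import r
N=['pot_largest','pot_second','pot_third','pot_smallest','stand_largest','stand_second','stand_third','stand_smallest','oil_bottle']
def ray(p,uv,z):
    uv=np.array(uv,float).reshape(-1,1,2)
    n=cv2.undistortPoints(uv,np.array(p['K'],float),np.array(p['dist_coeffs'],float)).reshape(-1,2)
    E=np.array(p['extrinsics']);d=np.c_[n,np.ones(len(n))]@E[:3,:3].T;o=E[:3,3]
    return (o+d*((z-o[2])/d[:,2])[:,None])[:,:2]
E
python3 - <<'E'
from h import *
print(r.sense())
for c in ['top','side']:
    p=r.snapshot(c);cv2.imwrite(f'pics/{c}0.png',p['pixels']);print(c,np.round(p['extrinsics'],2).tolist())
    for n in N:
        z=0 if n[0]!='s' else 0
        print(n,[(np.round(d['xy']),round(d['score'],2),np.round(ray(p,d['xy'],z)[0])) for d in r.landmark_of(p,n)[:2]])
E
```

```text
pics
{'time': 0.0, 'joint_pos': array([-7.47377463e+01,  7.51597824e+00,  8.53308458e+01,  2.04369422e-03,
        8.72609768e+01, -4.89480196e+00]), 'qd': array([-0.03697409,  0.15019294,  0.05459876, -0.06983572, -0.00328321,
        0.0534849 ]), 'joint_efforts': array([-1.09204073e-03, -5.69395924e+01, -5.00563502e+01, -4.06132949e-04,
        1.45513960e-02, -6.89589569e-06]), 'tool_pos': array([ 206.62552829, -562.70493337,  230.22034612]), 'tcp_rot': array([-1.79892767e+02, -1.12319916e-02,  2.01569456e+01]), 'ft_force': array([-0.67718192,  0.99431497, -0.8529555 ]), 'wrist_torque': array([ 0.07091203,  0.02931073, -0.00906507]), 'grip_force': 0.0, 'finger_gap': 85.80415378646165}
top [[-0.03, -0.99, 0.11, 443.22], [-1.0, 0.03, 0.02, -58.86], [-0.02, -0.11, -0.99, 869.25], [0.0, 0.0, 0.0, 1.0]]
pot_largest [(array([350., 186.]), 0.66, array([ 617., -104.]))]
pot_second [(array([414., 181.]), 0.87, array([ 623., -219.]))]
pot_third [(array([417., 236.]), 0.62, array([ 524., -218.]))]
pot_smallest [(array([412., 292.]), 0.61, array([ 426., -207.]))]
stand_largest [(array([301.,
[... 492 characters left out ...]
.]), 0.86, array([ 606., -106.]))]
pot_second [(array([406., 317.]), 0.69, array([ 624., -207.]))]
pot_third [(array([333., 322.]), 0.84, array([ 524., -223.]))]
pot_smallest [(array([258., 319.]), 0.7, array([ 423., -215.])), (array([308., 245.]), 0.57, array([485.,  73.]))]
stand_largest [(array([338., 266.]), 0.73, array([537., -25.]))]
stand_second [(array([328., 286.]), 0.65, array([ 520., -106.]))]
stand_third [(array([303., 243.]), 0.96, array([477.,  86.]))]
stand_smallest [(array([274., 263.]), 0.65, array([429., -15.])), (array([331., 321.]), 0.54, array([ 521., -221.]))]
oil_bottle [(array([268., 283.]), 0.73, array([426., -99.])), (array([306., 242.]), 0.67, array([481.,  88.]))]
```

View pics/top0.png

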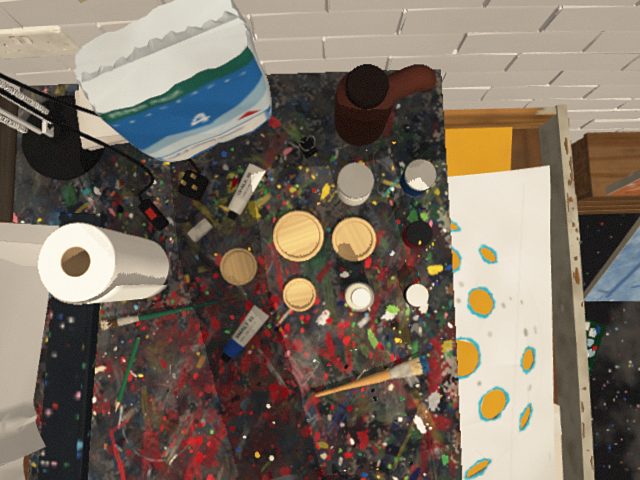

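View pics/side0.png

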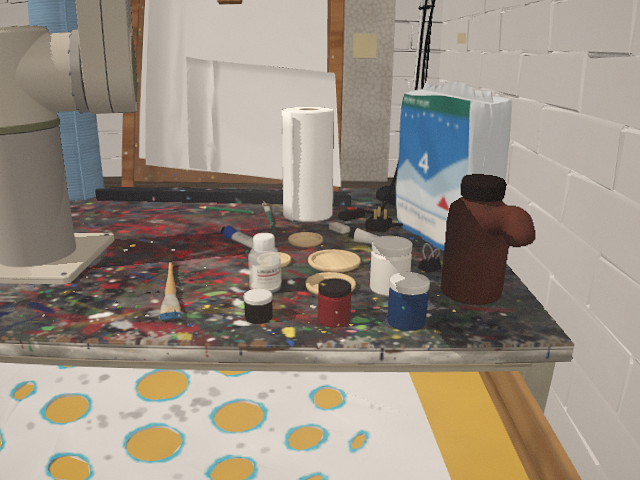

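Top view: stands are at (298,236), (353,240), (239,266) and (299,295). Pot lids are at (356,183), (421,177), (418,234) and (417,295), with the bottle at (359,296). Next I refine these by fitting cylinder silhouettes to the masks.

```bash
cat >> h.py <<'E'
from scipy.optimize import minimize
D=dict(pot_largest=(60,75),pot_second=(52,63),pot_third=(44,53),pot_smallest=(38,35),stand_largest=(90,9),stand_second=(78,9),stand_third=(66,9),stand_smallest=(58,9),oil_bottle=(48,83))
def sil(p,x,y,d,h,z0=0):
    t=np.linspace(0,2*np.pi,40);c=np.c_[x+d/2*np.cos(t),y+d/2*np.sin(t)]
    P=np.vstack([np.c_[c,0*t+z0],np.c_[c,0*t+z0+h]])
    W=np.linalg.inv(np.array(p['extrinsics']))
    q=cv2.projectPoints(P,cv2.Rodrigues(W[:3,:3])[0],W[:3,3],np.array(p['K'],float),np.array(p['dist_coeffs'],float))[0].reshape(-1,2)
    m=np.zeros((480*4,640*4),np.uint8)
    cv2.fillConvexPoly(m,cv2.convexHull(np.round(q*4+1.5).astype(np.int32)),255)
    return cv2.resize(m,(640,480),interpolation=cv2.INTER_AREA)/255.
def fit(p,n,g,z0=0):
    best=None
    for d in r.regions_of(p,n)[:3]:
        m=np.array(d['pixels']).astype(float)
        c=lambda v:np.abs(sil(p,v[0],v[1],*D[n],z0)-m).sum()
        s=minimize(c,g,method='Nelder-Mead',options=dict(initial_simplex=[g,[g[0]+10,g[1]],[g[0],g[1]+10]],xatol=.2))
        k=s.fun/m.sum()
        if best is None or k<best[1]: best=(np.round(s.x,1),round(k,3),round(d['score'],2))
    return best
E
python3 - <<'E'
from h import *
G=dict(pot_largest=(612,-105),pot_second=(623,-213),pot_third=(524,-220),pot_smallest=(425,-211),stand_largest=(535,-20),stand_second=(520,-105),stand_third=(480,91),stand_smallest=(430,-10),oil_bottle=(426,-104))
for c in ['top','side']:
    p=r.snapshot(c)
    for n in N: print(c,n,fit(p,n,G[n]))
E
```

```text
top pot_largest (array([ 611.6, -109.5]), np.float64(0.032), 0.58)
top pot_second (array([ 622.2, -218.5]), np.float64(0.072), 0.66)
top pot_third (array([ 423. , -109.9]), np.float64(0.082), 0.55)
top pot_smallest (array([ 423.3, -208.3]), np.float64(0.062), 0.65)
top stand_largest (array([530.2,  -8.6]), np.float64(0.041), 0.96)
top stand_second (array([ 520.8, -106.3]), np.float64(0.04), 0.59)
top stand_third (array([479.,  98.]), np.float64(0.156), 0.78)
top stand_smallest (array([428.1,  -8.4]), np.float64(0.117), 0.89)
top oil_bottle (array([ 424.5, -107.7]), np.float64(0.153), 0.75)
side pot_largest (array([ 612.1, -110.4]), np.float64(0.25), 0.73)
side pot_second (array([ 621.6, -219.8]), np.float64(0.073), 0.8)
side pot_third (array([ 524.6, -215. ]), np.float64(0.045), 0.76)
side pot_smallest (array([ 421.5, -207.4]), np.float64(0.157), 0.71)
side stand_largest (array([531.1,  -6.2]), np.float64(0.171), 0.58)
side stand_second (array([ 521.2, -100.3]), np.float64(1.569), 0.9)
side stand_third (array([479.2,  94.2]), np.float64(0.142), 0.62)
side stand_smallest (array([447.3,   2. ]), np.float64(2.821), 0.55)
side oil_bottle (array([ 422. , -114.4]), np.float64(0.224), 0.78)
```

Run:
```python
from h import *
G=dict(pot_largest=(611.8,-109.8),pot_second=(622,-219),pot_third=(524.6,-215),pot_smallest=(423,-208),stand_largest=(530.5,-8.4),stand_second=(520.8,-106.3),stand_third=(479,97),stand_smallest=(428.1,-8.4),oil_bottle=(424,-109))
p=r.snapshot('top');print(ray(p,[418,234],53))
im=cv2.resize(p['pixels'][160:320,215:445],None,fx=3.45,fy=3.45,interpolation=cv2.INTER_CUBIC)
for n in N:
    m=cv2.resize(sil(p,*G[n],*D[n])[160:320,215:445],None,fx=3.45,fy=3.45)
    cs,_=cv2.findContours((m>.5).astype(np.uint8),0,1);cv2.drawContours(im,cs,-1,(255,255,0),1)
cv2.imwrite('pics/ov.png',im)
```

```text
[[ 522.77036141 -211.20024018]]
```

View pics/ov.png

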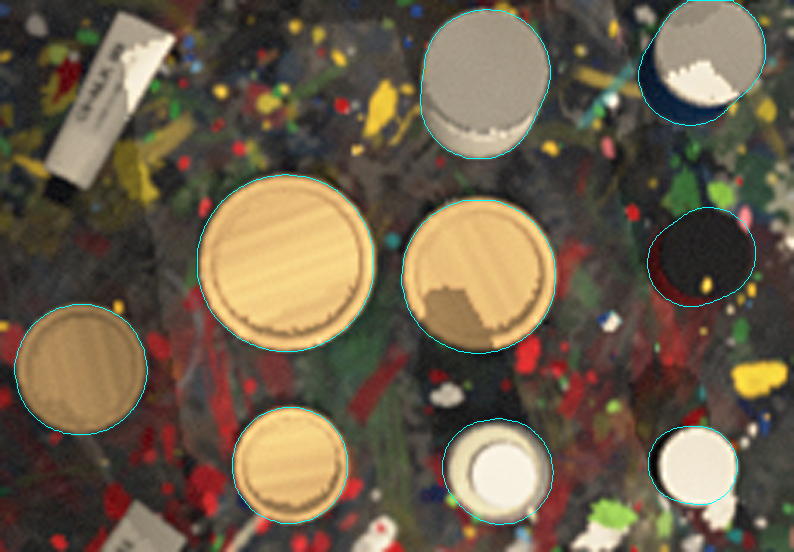

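The fits match the overlay in every case. I'll work at yaw 0 so the tool axes map to x, −y and −z, starting with the largest pot.

Request:
{"name": "carry_out", "arguments": {
  "commands": [
    {"translation":[0,0,0],"spin":0.117,"jaw":0.085},
    {"translation":[0,0,0],"spin":0.117,"jaw":0.085},
    {"translation":[0,0,0],"spin":0.117,"jaw":0.085},
    {"translation":[0.025,-0.028,0],"spin":0,"jaw":0.085},
    {"translation":[0.025,-0.028,0],"spin":0,"jaw":0.085},
    {"translation":[0.025,-0.028,0],"spin":0,"jaw":0.085},
    {"translation":[0.025,-0.028,0],"spin":0,"jaw":0.085},
    {"translation":[0.025,-0.028,0],"spin":0,"jaw":0.085}
  ],
  "squeeze": 30
}}

```text
time: 2.72
tool_pos: [332.4, -421.8, 231.4]
tcp_rot: [180.0, -0.0, 0.0]
ft_force: [0.3, -0.5, 0.6]
finger_gap: 84.7
grip_force: 0.0
```

Request:
{"name": "carry_out", "arguments": {
  "commands": [
    {"translation":[0.025,-0.028,0],"spin":0,"jaw":0.085},
    {"translation":[0.025,-0.028,0],"spin":0,"jaw":0.085},
    {"translation":[0.025,-0.028,0],"spin":0,"jaw":0.085},
    {"translation":[0.025,-0.028,0],"spin":0,"jaw":0.085},
    {"translation":[0.025,-0.028,0],"spin":0,"jaw":0.085},
    {"translation":[0.025,-0.028,0],"spin":0,"jaw":0.085},
    {"translation":[0.025,-0.028,0],"spin":0,"jaw":0.085},
    {"translation":[0.025,-0.028,0],"spin":0,"jaw":0.085}
  ]
}}

```text
time: 3.38
tool_pos: [532.5, -197.4, 231.5]
tcp_rot: [180.0, -0.0, 0.0]
ft_force: [0.2, -0.7, 0.5]
finger_gap: 84.6
grip_force: 0.0
```

Request:
{"name": "carry_out", "arguments": {
  "commands": [
    {"translation":[0.0265,-0.0292,0],"spin":0,"jaw":0.085},
    {"translation":[0.0265,-0.0292,0],"spin":0,"jaw":0.085},
    {"translation":[0.0263,-0.0292,0],"spin":0,"jaw":0.085},
    {"translation":[0,0,0.04],"spin":0,"jaw":0.085},
    {"translation":[0,0,0.04],"spin":0,"jaw":0.085},
    {"translation":[0,0,0.04],"spin":0,"jaw":0.085},
    {"translation":[0,0,0.04],"spin":0,"jaw":0.085},
    {"translation":[0,0,0.04],"spin":0,"jaw":0.085}
  ]
}}

```text
time: 4.05
tool_pos: [610.7, -111.0, 29.7]
tcp_rot: [180.0, -0.0, 0.1]
ft_force: [0.7, 0.1, -0.3]
finger_gap: 84.9
grip_force: 0.0
```

Request:
{"name": "carry_out", "arguments": {
  "commands": [
    {"translation":[0,0,0],"jaw":0.05},
    {"translation":[0,0,0],"jaw":0.05},
    {"translation":[0,0,0],"jaw":0.05},
    {"translation":[0,0,0],"jaw":0.05},
    {"translation":[0,0,0],"jaw":0.05},
    {"translation":[0,0,0],"jaw":0.05},
    {"translation":[0,0,0],"jaw":0.05},
    {"translation":[0,0,0],"jaw":0.05}
  ]
}}

```text
invalid input
```

Request:
{"name": "carry_out", "arguments": {
  "commands": [
    {"translation":[0,0,0],"spin":0,"jaw":0.05},
    {"translation":[0,0,0],"spin":0,"jaw":0.05},
    {"translation":[0,0,0],"spin":0,"jaw":0.05},
    {"translation":[0,0,0],"spin":0,"jaw":0.05},
    {"translation":[0,0,0],"spin":0,"jaw":0.05},
    {"translation":[0,0,0],"spin":0,"jaw":0.05},
    {"translation":[0,0,0],"spin":0,"jaw":0.05},
    {"translation":[0,0,0],"spin":0,"jaw":0.05}
  ],
  "squeeze": 30
}}

```text
time: 4.72
tool_pos: [611.3, -111.5, 32.3]
tcp_rot: [180.0, -0.1, 0.0]
ft_force: [0.1, -0.2, -0.5]
finger_gap: 58.2
grip_force: 36.0
```

Request:
{"name": "carry_out", "arguments": {
  "commands": [
    {"translation":[0,0,-0.02],"spin":0,"jaw":0.05},
    {"translation":[0,0,-0.03],"spin":0,"jaw":0.05},
    {"translation":[-0.01,-0.0126,-0.01],"spin":0,"jaw":0.05},
    {"translation":[-0.02,-0.025,0],"spin":0,"jaw":0.05},
    {"translation":[-0.02,-0.025,0],"spin":0,"jaw":0.05},
    {"translation":[-0.02,-0.025,0],"spin":0,"jaw":0.05},
    {"translation":[-0.0113,-0.015,0],"spin":0,"jaw":0.05},
    {"translation":[0,0,0],"spin":0,"jaw":0.05}
  ]
}}

```text
time: 5.38
tool_pos: [527.0, -6.0, 91.0]
tcp_rot: [-179.9, 0.1, 0.2]
ft_force: [-0.1, 0.4, -0.1]
finger_gap: 58.7
grip_force: 35.9
```

Request:
{"name": "carry_out", "arguments": {
  "commands": [
    {"translation":[0,0,0],"spin":0,"jaw":0.05},
    {"translation":[0,0,0.01],"spin":0,"jaw":0.05},
    {"translation":[0,0,0.015],"spin":0,"jaw":0.05},
    {"translation":[0,0,0.015],"spin":0,"jaw":0.05},
    {"translation":[0,0,0.005],"spin":0,"jaw":0.05},
    {"translation":[0,0,0],"spin":0,"jaw":0.05},
    {"translation":[0,0,0],"spin":0,"jaw":0.05},
    {"translation":[0,0,0],"spin":0,"jaw":0.05}
  ]
}}

```text
time: 6.05
tool_pos: [530.2, -9.2, 47.0]
tcp_rot: [180.0, -0.1, 0.0]
ft_force: [-0.5, 0.2, 0.2]
finger_gap: 59.0
grip_force: 36.0
```

Run:
```python
from h import *
p=r.snapshot('side');cv2.imwrite('pics/s1.png',cv2.resize(p['pixels'][130:350,200:500],None,fx=2.5,fy=2.5))
p=r.snapshot('top');print(fit(p,'pot_largest',(530,-8),14));print(r.sense()['tool_pos'])
```

```text
None
[530.18432428  -9.00501901  47.25624753]
```

View pics/s1.png

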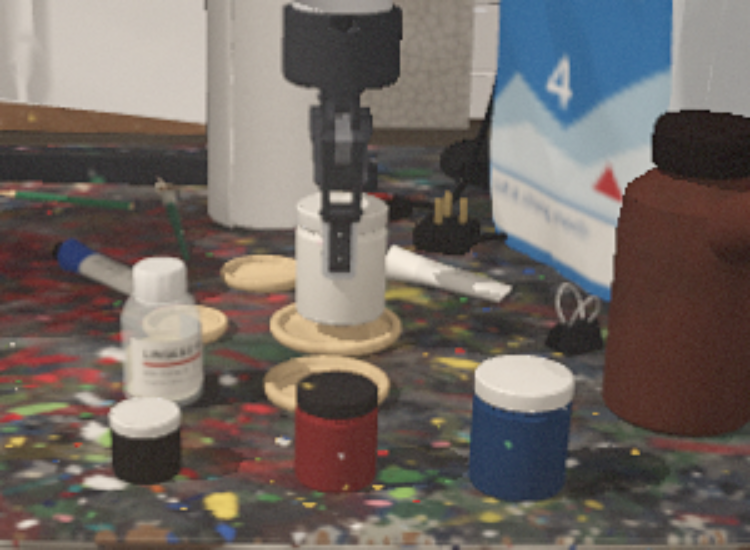

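Side view: the largest pot hangs upright and centred over the largest stand, and nothing else has moved. Lowering it 11 mm.

Request:
{"name": "carry_out", "arguments": {
  "commands": [
    {"translation":[0,0,0.004],"spin":0,"jaw":0.05},
    {"translation":[0,0,0.004],"spin":0,"jaw":0.05},
    {"translation":[0,0,0.0025],"spin":0,"jaw":0.05},
    {"translation":[0,0,0],"spin":0,"jaw":0.05},
    {"translation":[0,0,0],"spin":0,"jaw":0.05},
    {"translation":[0,0,0],"spin":0,"jaw":0.05},
    {"translation":[0,0,0],"spin":0,"jaw":0.05},
    {"translation":[0,0,0],"spin":0,"jaw":0.05}
  ]
}}

```text
time: 6.87
tool_pos: [529.5, -8.8, 35.9]
tcp_rot: [180.0, -0.0, 0.0]
ft_force: [-0.7, -0.4, -0.9]
finger_gap: 58.7
grip_force: 36.0
```

Request:
{"name": "carry_out", "arguments": {
  "commands": [
    {"translation":[0,0,0],"spin":0,"jaw":0.065},
    {"translation":[0,0,0],"spin":0,"jaw":0.075},
    {"translation":[0,0,0],"spin":0,"jaw":0.075},
    {"translation":[0,0,0],"spin":0,"jaw":0.08},
    {"translation":[0,0,-0.01],"spin":0,"jaw":0.08},
    {"translation":[0,0,-0.02],"spin":0,"jaw":0.08},
    {"translation":[0,0,-0.03],"spin":0,"jaw":0.08},
    {"translation":[0,0,-0.03],"spin":0,"jaw":0.08}
  ]
}}

```text
time: 7.53
tool_pos: [528.4, -8.7, 126.6]
tcp_rot: [-180.0, 0.1, 0.0]
ft_force: [0.7, -0.2, 0.3]
finger_gap: 79.9
grip_force: 0.0
```

Request:
{"name": "carry_out", "arguments": {
  "commands": [
    {"translation":[0.0132,0.03,0],"spin":0,"jaw":0.08},
    {"translation":[0.0132,0.03,0],"spin":0,"jaw":0.08},
    {"translation":[0.0132,0.03,0],"spin":0,"jaw":0.08},
    {"translation":[0.0132,0.03,0],"spin":0,"jaw":0.08},
    {"translation":[0.0132,0.03,0],"spin":0,"jaw":0.08},
    {"translation":[0.0132,0.03,0],"spin":0,"jaw":0.08},
    {"translation":[0.0132,0.03,0],"spin":0,"jaw":0.08},
    {"translation":[0,0,0],"spin":0,"jaw":0.08}
  ]
}}

```text
time: 8.2
tool_pos: [623.0, -224.4, 126.3]
tcp_rot: [179.9, -0.1, -0.2]
ft_force: [0.9, -0.2, 0.5]
finger_gap: 80.0
grip_force: 0.0
```

Run:
```python
from h import *
p=r.snapshot('side');cv2.imwrite('pics/s2.png',p['pixels']);print(fit(p,'pot_largest',(530,-8),4))
p=r.snapshot('top');print(fit(p,'pot_largest',(530,-8),4));print(r.sense()['tool_pos'])
```

```text
(array([532.5,  -9.5]), np.float64(0.038), 0.73)
(array([531.7,  -7.9]), np.float64(0.042), 0.67)
[ 621.69319796 -218.08349321  126.05881721]
```

Request:
{"name": "carry_out", "arguments": {
  "commands": [
    {"translation":[0,0,0.025],"spin":0,"jaw":0.08},
    {"translation":[0,0,0.03],"spin":0,"jaw":0.08},
    {"translation":[0,0,0.03],"spin":0,"jaw":0.08},
    {"translation":[0,0,0.015],"spin":0,"jaw":0.08},
    {"translation":[0,0,0],"spin":0,"jaw":0.08},
    {"translation":[0,0,0],"spin":0,"jaw":0.06},
    {"translation":[0,0,0],"spin":0,"jaw":0.042},
    {"translation":[0,0,0],"spin":0,"jaw":0.042}
  ]
}}

```text
time: 9.07
tool_pos: [623.9, -219.2, 29.1]
tcp_rot: [179.9, -0.2, 0.1]
ft_force: [-0.9, 1.2, -0.4]
finger_gap: 50.1
grip_force: 31.4
```

Request:
{"name": "carry_out", "arguments": {
  "commands": [
    {"translation":[0,0,0],"spin":0,"jaw":0.042},
    {"translation":[0,0,0],"spin":0,"jaw":0.042},
    {"translation":[0,0,0],"spin":0,"jaw":0.042},
    {"translation":[0,0,0],"spin":0,"jaw":0.042},
    {"translation":[0,0,0],"spin":0,"jaw":0.042},
    {"translation":[0,0,0],"spin":0,"jaw":0.042},
    {"translation":[0,0,0],"spin":0,"jaw":0.042},
    {"translation":[0,0,0],"spin":0,"jaw":0.042}
  ]
}}

```text
time: 9.73
tool_pos: [623.9, -219.4, 28.9]
tcp_rot: [179.9, -0.3, 0.0]
ft_force: [0.8, 2.1, 7.3]
finger_gap: 50.4
grip_force: 32.3
```

Request:
{"name": "carry_out", "arguments": {
  "commands": [
    {"translation":[0,0,-0.01],"spin":0,"jaw":0.042},
    {"translation":[0,0,-0.02],"spin":0,"jaw":0.042},
    {"translation":[0,0,-0.02],"spin":0,"jaw":0.042},
    {"translation":[-0.0202,-0.0225,-0.01],"spin":0,"jaw":0.042},
    {"translation":[-0.0202,-0.0225,0],"spin":0,"jaw":0.042},
    {"translation":[-0.0202,-0.0225,0],"spin":0,"jaw":0.042},
    {"translation":[-0.0202,-0.0225,0],"spin":0,"jaw":0.042},
    {"translation":[-0.0202,-0.0225,0],"spin":0,"jaw":0.042}
  ]
}}

```text
time: 10.4
tool_pos: [520.1, -105.6, 86.9]
tcp_rot: [180.0, -0.1, 0.0]
ft_force: [0.6, 0.3, -1.2]
finger_gap: 50.1
grip_force: 31.7
```

Request:
{"name": "carry_out", "arguments": {
  "commands": [
    {"translation":[0,0,0],"spin":0,"jaw":0.042},
    {"translation":[0,0,0.01],"spin":0,"jaw":0.042},
    {"translation":[0,0,0.015],"spin":0,"jaw":0.042},
    {"translation":[0,0,0.015],"spin":0,"jaw":0.042},
    {"translation":[0,0,0.005],"spin":0,"jaw":0.042},
    {"translation":[0,0,0],"spin":0,"jaw":0.042},
    {"translation":[0,0,0],"spin":0,"jaw":0.042},
    {"translation":[0,0,0],"spin":0,"jaw":0.042}
  ]
}}

```text
time: 11.07
tool_pos: [521.8, -106.9, 41.7]
tcp_rot: [180.0, -0.1, 0.0]
ft_force: [0.5, 0.3, -0.9]
finger_gap: 50.6
grip_force: 31.7
```

Run:
```python
from h import *
p=r.snapshot('side');cv2.imwrite('pics/s3.png',cv2.resize(p['pixels'][130:350,200:500],None,fx=2.5,fy=2.5))
print(fit(p,'pot_second',(521,-106),14));print(r.sense()['tool_pos'])
```

```text
(array([ 519.9, -109.1]), np.float64(0.765), 0.62)
[ 521.77482984 -106.72511821   41.85749123]
```

View pics/s3.png

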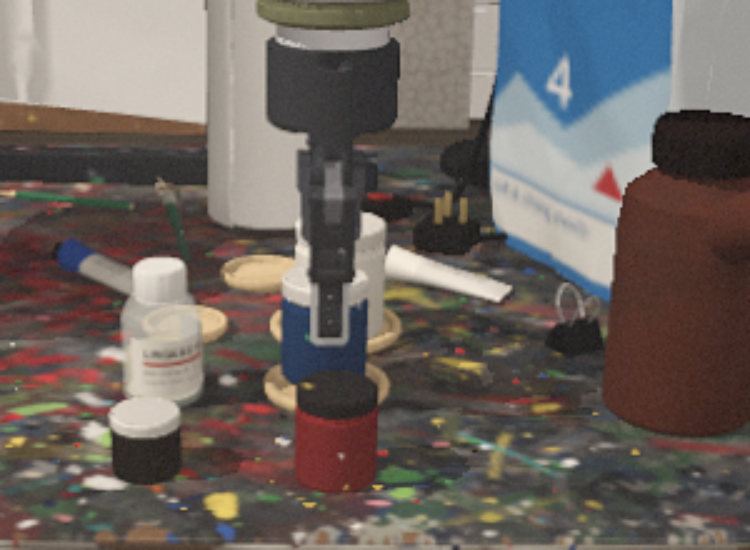

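Side view: the blue pot spans columns 283–367 over the second stand at 264–390, so it is centred and upright. Lowering.

Request:
{"name": "carry_out", "arguments": {
  "commands": [
    {"translation":[0.0005,0,0.004],"spin":0,"jaw":0.042},
    {"translation":[0,0,0.003],"spin":0,"jaw":0.042},
    {"translation":[0,0,0.0015],"spin":0,"jaw":0.042},
    {"translation":[0,0,0],"spin":0,"jaw":0.042},
    {"translation":[0,0,0],"spin":0,"jaw":0.042},
    {"translation":[0,0,0],"spin":0,"jaw":0.042},
    {"translation":[0,0,0],"spin":0,"jaw":0.042},
    {"translation":[0,0,0],"spin":0,"jaw":0.042}
  ]
}}

```text
time: 11.83
tool_pos: [521.5, -106.4, 32.9]
tcp_rot: [180.0, -0.0, 0.1]
ft_force: [-1.5, 0.1, 5.9]
finger_gap: 50.5
grip_force: 32.4
```

Request:
{"name": "carry_out", "arguments": {
  "commands": [
    {"translation":[0,0,0],"spin":0,"jaw":0.055},
    {"translation":[0,0,0],"spin":0,"jaw":0.065},
    {"translation":[0,0,0],"spin":0,"jaw":0.07},
    {"translation":[0,0,0],"spin":0,"jaw":0.07},
    {"translation":[0,0,-0.01],"spin":0,"jaw":0.07},
    {"translation":[0,0,-0.02],"spin":0,"jaw":0.07},
    {"translation":[0,0,-0.03],"spin":0,"jaw":0.07},
    {"translation":[0,0,-0.03],"spin":0,"jaw":0.07}
  ]
}}

```text
time: 12.5
tool_pos: [520.3, -106.0, 123.0]
tcp_rot: [-180.0, 0.1, 0.0]
ft_force: [1.3, -0.3, 0.6]
finger_gap: 70.3
grip_force: 0.0
```

Request:
{"name": "carry_out", "arguments": {
  "commands": [
    {"translation":[0.0025,0.02,0],"spin":0,"jaw":0.07},
    {"translation":[0,0.03,0],"spin":0,"jaw":0.07},
    {"translation":[0,0.03,0],"spin":0,"jaw":0.07},
    {"translation":[0,0.02,0],"spin":0,"jaw":0.07},
    {"translation":[0,0.008,0],"spin":0,"jaw":0.07},
    {"translation":[0,0,0],"spin":0,"jaw":0.07},
    {"translation":[0,0,0],"spin":0,"jaw":0.07},
    {"translation":[0,0,0],"spin":0,"jaw":0.07}
  ]
}}

```text
time: 13.17
tool_pos: [523.9, -213.2, 122.3]
tcp_rot: [-180.0, 0.0, 0.1]
ft_force: [-0.6, 0.1, 0.2]
finger_gap: 69.8
grip_force: 0.0
```

Run:
```python
from h import *
p=r.snapshot('top');cv2.imwrite('pics/t4.png',p['pixels'])
for n,g in dict(pot_largest=(530,-8),pot_second=(521,-106)).items(): print(fit(p,n,g,4))
print(r.sense()['tool_pos'])
```

```text
None
(array([ 518.8, -105.3]), np.float64(0.034), 0.86)
[ 523.99925022 -213.11788197  122.27851759]
```

View pics/t4.png

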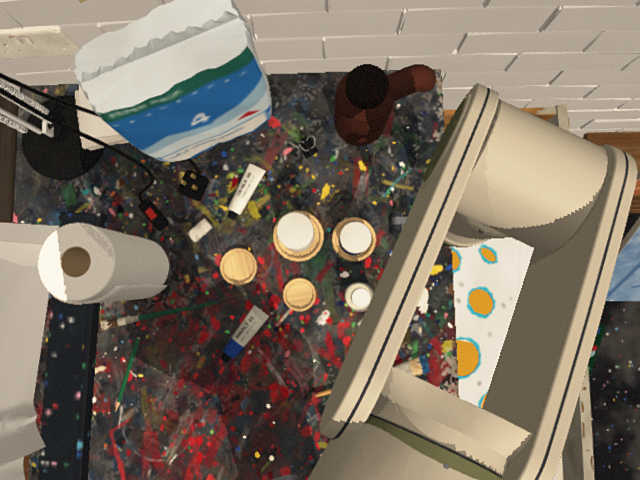

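Top view: the largest and second pots sit inside their stands at about (298,232) and (354,237), and the bottle is still at (359,296). Pot three is next.

Request:
{"name": "carry_out", "arguments": {
  "commands": [
    {"translation":[0,0.001,0.025],"spin":0,"jaw":0.07},
    {"translation":[0,0,0.03],"spin":0,"jaw":0.07},
    {"translation":[0,0,0.03],"spin":0,"jaw":0.07},
    {"translation":[0,0,0.019],"spin":0,"jaw":0.07},
    {"translation":[0,0,0],"spin":0,"jaw":0.07},
    {"translation":[0,0,0],"spin":0,"jaw":0.055},
    {"translation":[0,0,0],"spin":0,"jaw":0.035},
    {"translation":[0,0,0],"spin":0,"jaw":0.035}
  ]
}}

```text
time: 13.98
tool_pos: [525.6, -215.9, 20.7]
tcp_rot: [179.9, -0.2, 0.1]
ft_force: [0.3, -1.3, -0.9]
finger_gap: 42.6
grip_force: 30.5
```

Request:
{"name": "carry_out", "arguments": {
  "commands": [
    {"translation":[0,0,0],"spin":0,"jaw":0.035},
    {"translation":[0,0,0],"spin":0,"jaw":0.035},
    {"translation":[0,0,0],"spin":0,"jaw":0.035},
    {"translation":[0,0,0],"spin":0,"jaw":0.035},
    {"translation":[0,0,0],"spin":0,"jaw":0.035},
    {"translation":[0,0,0],"spin":0,"jaw":0.035},
    {"translation":[0,0,0],"spin":0,"jaw":0.035},
    {"translation":[0,0,0],"spin":0,"jaw":0.035}
  ]
}}

```text
time: 14.65
tool_pos: [525.5, -215.9, 20.4]
tcp_rot: [179.9, -0.2, 0.0]
ft_force: [0.6, 1.3, 7.2]
finger_gap: 42.2
grip_force: 31.2
```

Request:
{"name": "carry_out", "arguments": {
  "commands": [
    {"translation":[0,0,-0.01],"spin":0,"jaw":0.035},
    {"translation":[0,0,-0.025],"spin":0,"jaw":0.035},
    {"translation":[0,0,-0.03],"spin":0,"jaw":0.035},
    {"translation":[0,0,-0.03],"spin":0,"jaw":0.035},
    {"translation":[0,0,-0.02],"spin":0,"jaw":0.035},
    {"translation":[-0.0025,-0.015,0],"spin":0,"jaw":0.035},
    {"translation":[-0.004,-0.025,0],"spin":0,"jaw":0.035},
    {"translation":[-0.004,-0.03,0],"spin":0,"jaw":0.035}
  ]
}}

```text
time: 15.32
tool_pos: [513.1, -145.4, 134.0]
tcp_rot: [180.0, -0.1, -0.1]
ft_force: [-0.9, 0.8, -1.3]
finger_gap: 42.8
grip_force: 30.8
```

Request:
{"name": "carry_out", "arguments": {
  "commands": [
    {"translation":[-0.005,-0.035,0],"spin":0,"jaw":0.035},
    {"translation":[-0.005,-0.035,0],"spin":0,"jaw":0.035},
    {"translation":[-0.005,-0.035,0],"spin":0,"jaw":0.035},
    {"translation":[-0.005,-0.035,0],"spin":0,"jaw":0.035},
    {"translation":[-0.005,-0.035,0],"spin":0,"jaw":0.035},
    {"translation":[-0.005,-0.035,0],"spin":0,"jaw":0.035},
    {"translation":[-0.004,-0.025,0],"spin":0,"jaw":0.035},
    {"translation":[-0.002,-0.008,0],"spin":0,"jaw":0.035}
  ]
}}

```text
time: 15.98
tool_pos: [475.7, 101.2, 133.2]
tcp_rot: [-179.9, 0.0, 0.2]
ft_force: [-0.7, -0.6, -0.8]
finger_gap: 42.8
grip_force: 30.8
```

Request:
{"name": "carry_out", "arguments": {
  "commands": [
    {"translation":[0,0,0.01],"spin":0,"jaw":0.035},
    {"translation":[0,0,0.025],"spin":0,"jaw":0.035},
    {"translation":[0,0,0.03],"spin":0,"jaw":0.035},
    {"translation":[0,0,0.025],"spin":0,"jaw":0.035},
    {"translation":[0,0,0.01],"spin":0,"jaw":0.035},
    {"translation":[0,0,0],"spin":0,"jaw":0.035},
    {"translation":[0,0,0],"spin":0,"jaw":0.035},
    {"translation":[0,0,0],"spin":0,"jaw":0.035}
  ]
}}

```text
time: 16.65
tool_pos: [478.4, 97.3, 34.8]
tcp_rot: [-180.0, -0.1, 0.0]
ft_force: [-0.2, -0.0, -0.6]
finger_gap: 42.7
grip_force: 30.8
```

Run:
```python
from h import *
p=r.snapshot('side');cv2.imwrite('pics/s5.png',cv2.resize(p['pixels'][130:350,200:500],None,fx=2.5,fy=2.5))
print(fit(p,'pot_third',(479,97),14));print(r.sense()['tool_pos'])
```

```text
(array([478.1,  96.5]), np.float64(0.722), 0.85)
[478.80175064  97.57075287  35.18421871]
```

View pics/s5.png

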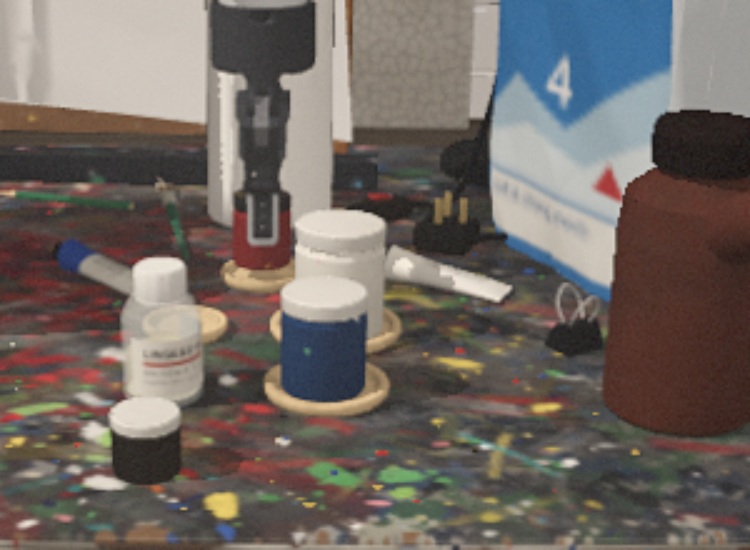

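Side view: the red pot is upright above the third stand at about (262,265), and the blue and white pots are seated. Lowering it 10 mm, releasing, then moving to the smallest pot.

Request:
{"name": "carry_out", "arguments": {
  "commands": [
    {"translation":[0,0,0.004],"spin":0,"jaw":0.035},
    {"translation":[0,0,0.004],"spin":0,"jaw":0.035},
    {"translation":[0,0,0.0025],"spin":0,"jaw":0.035},
    {"translation":[0,0,0],"spin":0,"jaw":0.035},
    {"translation":[0,0,0],"spin":0,"jaw":0.035},
    {"translation":[0,0,0],"spin":0,"jaw":0.035},
    {"translation":[0,0,0],"spin":0,"jaw":0.035},
    {"translation":[0,0,0],"spin":0,"jaw":0.035}
  ]
}}

```text
time: 17.42
tool_pos: [477.9, 97.7, 24.4]
tcp_rot: [180.0, -0.1, 0.1]
ft_force: [-6.0, -1.1, 14.5]
finger_gap: 42.6
grip_force: 32.2
```

Request:
{"name": "carry_out", "arguments": {
  "commands": [
    {"translation":[0,0,0],"spin":0,"jaw":0.045},
    {"translation":[0,0,0],"spin":0,"jaw":0.055},
    {"translation":[0,0,0],"spin":0,"jaw":0.065},
    {"translation":[0,0,0],"spin":0,"jaw":0.065},
    {"translation":[0,0,-0.02],"spin":0,"jaw":0.065},
    {"translation":[0,0,-0.03],"spin":0,"jaw":0.065},
    {"translation":[0,0,-0.035],"spin":0,"jaw":0.065},
    {"translation":[0,0,-0.03],"spin":0,"jaw":0.065}
  ]
}}

```text
time: 18.08
tool_pos: [476.8, 97.6, 139.1]
tcp_rot: [180.0, 0.0, 0.0]
ft_force: [0.7, 0.1, 0.2]
finger_gap: 64.9
grip_force: 0.0
```

Request:
{"name": "carry_out", "arguments": {
  "commands": [
    {"translation":[-0.005,0.025,0],"spin":0,"jaw":0.065},
    {"translation":[-0.007,0.035,0],"spin":0,"jaw":0.065},
    {"translation":[-0.007,0.04,0],"spin":0,"jaw":0.065},
    {"translation":[-0.007,0.04,0],"spin":0,"jaw":0.065},
    {"translation":[-0.007,0.04,0],"spin":0,"jaw":0.065},
    {"translation":[-0.007,0.04,0],"spin":0,"jaw":0.065},
    {"translation":[-0.007,0.035,0],"spin":0,"jaw":0.065},
    {"translation":[-0.005,0.03,0],"spin":0,"jaw":0.065}
  ]
}}

```text
time: 18.75
tool_pos: [424.4, -189.7, 137.7]
tcp_rot: [180.0, -0.0, -0.0]
ft_force: [0.3, 0.2, -0.4]
finger_gap: 65.0
grip_force: 0.0
```

Request:
{"name": "carry_out", "arguments": {
  "commands": [
    {"translation":[-0.003,0.02,0],"spin":0,"jaw":0.065},
    {"translation":[0,0,0],"spin":0,"jaw":0.06},
    {"translation":[0,0,0],"spin":0,"jaw":0.06},
    {"translation":[0,0,0],"spin":0,"jaw":0.06},
    {"translation":[0,0,0],"spin":0,"jaw":0.06},
    {"translation":[0,0,0],"spin":0,"jaw":0.06},
    {"translation":[0,0,0],"spin":0,"jaw":0.06},
    {"translation":[0,0,0],"spin":0,"jaw":0.06}
  ]
}}

```text
time: 19.42
tool_pos: [422.6, -206.7, 137.8]
tcp_rot: [-180.0, -0.0, 0.1]
ft_force: [0.8, -0.3, -0.7]
finger_gap: 59.7
grip_force: 0.0
```

Run:
```python
from h import *
for c in ['top','side']:
    p=r.snapshot(c);cv2.imwrite(f'pics/{c}6.png',p['pixels'])
    for n,g,z in [('pot_third',(479,97),4),('pot_smallest',(423,-208),0),('oil_bottle',(424,-109),0)]: print(c,n,fit(p,n,g,z))
print(r.sense()['tool_pos'])
```

```text
top pot_third (array([477.4,  97.2]), np.float64(0.128), 0.65)
top pot_smallest None
top oil_bottle (array([ 424.8, -107.7]), np.float64(0.175), 0.84)
side pot_third (array([476.6,  97.2]), np.float64(0.076), 0.69)
side pot_smallest (array([ 422.5, -210.1]), np.float64(0.098), 0.76)
side oil_bottle (array([ 422.3, -110.8]), np.float64(0.22), 0.92)
[ 422.3673058  -207.37524181  137.78913203]
```

Request:
{"name": "carry_out", "arguments": {
  "commands": [
    {"translation":[0,0.001,0.025],"spin":0,"jaw":0.06},
    {"translation":[0,0,0.035],"spin":0,"jaw":0.06},
    {"translation":[0,0,0.035],"spin":0,"jaw":0.06},
    {"translation":[0,0,0.025],"spin":0,"jaw":0.06},
    {"translation":[0,0,0.012],"spin":0,"jaw":0.06},
    {"translation":[0,0,0],"spin":0,"jaw":0.06},
    {"translation":[0,0,0],"spin":0,"jaw":0.06},
    {"translation":[0,0,0],"spin":0,"jaw":0.05}
  ]
}}

```text
time: 20.48
tool_pos: [423.3, -209.0, 7.1]
tcp_rot: [179.9, -0.1, 0.0]
ft_force: [-0.2, -0.4, 1.2]
finger_gap: 50.6
grip_force: 0.0
```

Request:
{"name": "carry_out", "arguments": {
  "commands": [
    {"translation":[0,0,0],"spin":0,"jaw":0.03},
    {"translation":[0,0,0],"spin":0,"jaw":0.03},
    {"translation":[0,0,0],"spin":0,"jaw":0.03},
    {"translation":[0,0,0],"spin":0,"jaw":0.03},
    {"translation":[0,0,0],"spin":0,"jaw":0.03},
    {"translation":[0,0,0],"spin":0,"jaw":0.03},
    {"translation":[0,0,0],"spin":0,"jaw":0.03},
    {"translation":[0,0,0],"spin":0,"jaw":0.03}
  ],
  "squeeze": 25
}}

```text
time: 21.15
tool_pos: [423.8, -209.3, 7.8]
tcp_rot: [179.9, -0.2, 0.0]
ft_force: [-1.0, 0.7, 7.4]
finger_gap: 36.9
grip_force: 25.1
```

Request:
{"name": "carry_out", "arguments": {
  "commands": [
    {"translation":[0,0,-0.01],"spin":0,"jaw":0.03},
    {"translation":[0,0,-0.025],"spin":0,"jaw":0.03},
    {"translation":[0,0,-0.03],"spin":0,"jaw":0.03},
    {"translation":[0,0,-0.035],"spin":0,"jaw":0.03},
    {"translation":[0,0,-0.02],"spin":0,"jaw":0.03},
    {"translation":[0.0005,-0.01,0],"spin":0,"jaw":0.03},
    {"translation":[0.0005,-0.02,0],"spin":0,"jaw":0.03},
    {"translation":[0.0005,-0.03,0],"spin":0,"jaw":0.03}
  ]
}}

```text
time: 21.82
tool_pos: [424.3, -149.2, 127.2]
tcp_rot: [179.9, -0.1, -0.1]
ft_force: [0.5, 0.9, -0.1]
finger_gap: 36.4
grip_force: 25.4
```

Request:
{"name": "carry_out", "arguments": {
  "commands": [
    {"translation":[0.0005,-0.03,0],"spin":0,"jaw":0.03},
    {"translation":[0.0005,-0.03,0],"spin":0,"jaw":0.03},
    {"translation":[0.0005,-0.03,0],"spin":0,"jaw":0.03},
    {"translation":[0.001,-0.025,0],"spin":0,"jaw":0.03},
    {"translation":[0.0005,-0.018,0],"spin":0,"jaw":0.03},
    {"translation":[0,-0.0075,0],"spin":0,"jaw":0.03},
    {"translation":[0,0,0],"spin":0,"jaw":0.03},
    {"translation":[0,0,0],"spin":0,"jaw":0.03}
  ]
}}

```text
time: 22.48
tool_pos: [426.7, -8.0, 126.0]
tcp_rot: [180.0, -0.0, 0.1]
ft_force: [-0.1, 0.0, -1.0]
finger_gap: 36.8
grip_force: 25.4
```

Request:
{"name": "carry_out", "arguments": {
  "commands": [
    {"translation":[0,0,0.01],"spin":0,"jaw":0.03},
    {"translation":[0,0,0.03],"spin":0,"jaw":0.03},
    {"translation":[0,0,0.03],"spin":0,"jaw":0.03},
    {"translation":[0,0,0.025],"spin":0,"jaw":0.03},
    {"translation":[0,0,0.01],"spin":0,"jaw":0.03},
    {"translation":[0,0,0],"spin":0,"jaw":0.03},
    {"translation":[0,0,0],"spin":0,"jaw":0.03},
    {"translation":[0,0,0],"spin":0,"jaw":0.03}
  ]
}}

```text
time: 23.15
tool_pos: [428.0, -8.5, 22.2]
tcp_rot: [180.0, -0.1, 0.0]
ft_force: [0.7, -0.3, -0.2]
finger_gap: 36.7
grip_force: 25.4
```

Run:
```python
from h import *
p=r.snapshot('side');cv2.imwrite('pics/s7.png',cv2.resize(p['pixels'][130:350,200:500],None,fx=2.5,fy=2.5))
print(r.sense()['tool_pos'])
```

```text
[428.3188887   -8.35156953  22.53687169]
```

View pics/s7.png

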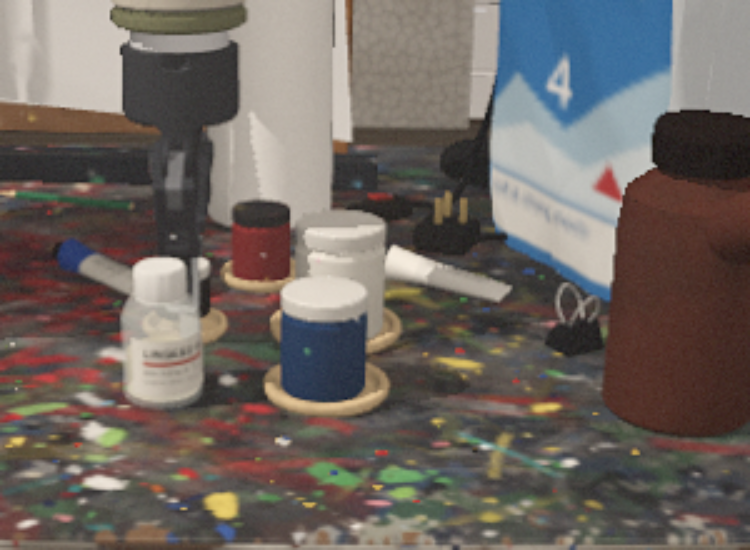

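Side view: the black pot is held over the smallest stand near (195,300), behind the bottle, which has not moved. Lowering and releasing.

Request:
{"name": "carry_out", "arguments": {
  "commands": [
    {"translation":[0,0,0.004],"spin":0,"jaw":0.03},
    {"translation":[0,0,0.004],"spin":0,"jaw":0.03},
    {"translation":[0,0,0.0025],"spin":0,"jaw":0.03},
    {"translation":[0,0,0],"spin":0,"jaw":0.03},
    {"translation":[0,0,0],"spin":0,"jaw":0.03},
    {"translation":[0,0,0],"spin":0,"jaw":0.03},
    {"translation":[0,0,0],"spin":0,"jaw":0.03},
    {"translation":[0,0,0],"spin":0,"jaw":0.03}
  ]
}}

```text
time: 23.87
tool_pos: [427.7, -8.0, 11.5]
tcp_rot: [180.0, -0.1, 0.1]
ft_force: [-3.5, 0.3, 11.4]
finger_gap: 36.3
grip_force: 26.6
```

Request:
{"name": "carry_out", "arguments": {
  "commands": [
    {"translation":[0,0,0],"spin":0,"jaw":0.04},
    {"translation":[0,0,0],"spin":0,"jaw":0.05},
    {"translation":[0,0,0],"spin":0,"jaw":0.058},
    {"translation":[0,0,0],"spin":0,"jaw":0.06},
    {"translation":[0,0,-0.015],"spin":0,"jaw":0.06},
    {"translation":[0,0,-0.03],"spin":0,"jaw":0.06},
    {"translation":[0,0,-0.035],"spin":0,"jaw":0.06},
    {"translation":[0,0,-0.035],"spin":0,"jaw":0.06}
  ]
}}

```text
time: 24.53
tool_pos: [425.5, -7.7, 125.7]
tcp_rot: [-180.0, 0.1, 0.0]
ft_force: [1.2, 0.1, 0.4]
finger_gap: 59.7
grip_force: 0.0
```

Request:
{"name": "carry_out", "arguments": {
  "commands": [
    {"translation":[0,0.02,-0.02],"spin":0,"jaw":0.06},
    {"translation":[0,0.035,-0.01],"spin":0,"jaw":0.06},
    {"translation":[0,0.04,0],"spin":0,"jaw":0.06},
    {"translation":[0,0.04,0],"spin":0,"jaw":0.06},
    {"translation":[0,0.04,0],"spin":0,"jaw":0.06},
    {"translation":[0,0.04,0],"spin":0,"jaw":0.06},
    {"translation":[0,0.04,0],"spin":0,"jaw":0.06},
    {"translation":[0,0.04,0],"spin":0,"jaw":0.06}
  ]
}}

```text
time: 25.2
tool_pos: [426.4, -304.9, 155.0]
tcp_rot: [-180.0, 0.0, 0.0]
ft_force: [1.7, 0.3, 0.1]
finger_gap: 60.2
grip_force: 0.0
```

Run:
```python
from h import *
G=dict(pot_largest=(530,-8),pot_second=(521,-106),pot_third=(479,97),pot_smallest=(428,-8))
q=r.snapshot('side');p=r.snapshot('top')
for n in G: print(n,fit(p,n,G[n],4),fit(q,n,G[n],4))
a=cv2.resize(p['pixels'][190:330,215:395],(400,311));b=cv2.resize(q['pixels'][190:330,220:400],(400,311))
cv2.imwrite('pics/f.png',np.hstack([a,b]));print(r.sense()['tool_pos'])
```

```text
pot_largest (array([532.3,  -7.6]), np.float64(0.05), 0.76) (array([532.7,  -3.5]), np.float64(0.684), 0.58)
pot_second (array([ 519.1, -106. ]), np.float64(0.042), 0.6) (array([ 519.7, -107.9]), np.float64(0.064), 0.58)
pot_third (array([477.4,  98. ]), np.float64(0.076), 0.81) (array([476.3, 103.8]), np.float64(0.133), 0.95)
pot_smallest (array([425.6,  -7.4]), np.float64(0.07), 0.66) (array([441.6,  12.9]), np.float64(2.609), 0.51)
[ 427.29415328 -301.81418033  155.45435134]
```

View pics/f.png

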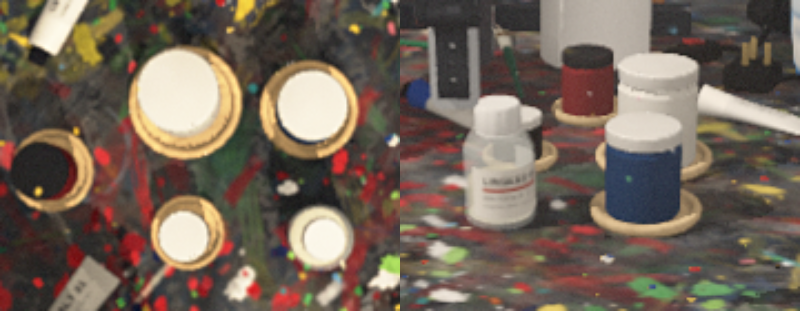

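Final view: all four pots are seated inside their own stands, within about 3 mm of centre. The bottle has not moved and the gripper is clear.

```bash
python3 -c "
from bench import r
print(r.hand_in())"
```

```text
the job is handed in; nothing more can be done
None
```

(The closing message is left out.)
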